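# Bore check of a desoldering handpiece

## Robot

A 6-joint arm with a two-finger parallel gripper is mounted at the origin on the work surface. World frame = base frame: x ahead of the robot, y to its left, z up, the work surface at z = 0. Lengths are in m, angles in rad, forces in N, time in s.
With the tool pointing down it reaches from about 0.375 to 0.9 m from the base axis. Payload 3.1 kg.
Tool frame: the origin (TCP) lies at the very end of the fingers, on their centre line; the grasp point (between the pads) lies 19 mm behind it; z points along the fingers, y is the line along which they close (so a half turn about z gives the same grasp; the last joint's range is limited). The gripper opens to 87 mm and grips with 3 to 60 N. Pads are 19 mm wide; open, the fingers measure 117 mm over their backs; the gripper's body (75 mm by 190 mm) begins 51 mm behind the grasp point.
Start: joints at [-1.319, 0.527, 1.433, -0, 1.181, -0.178], TCP at [0.26, -0.568, 0.223] pointing down, gripper open.
Joint ranges: [-3.08, 3.08], [-0.75, 2.2], [0.22, 2.44], [-1.43, 4.57], [0, 2.65], [-2.85, 2.85]. Speed limits (rad/s): [2.79, 2.79, 3.14, 3.14, 3.14, 3.14].

## Interface

Orientations are given as a unit quaternion [x, y, z, w].
In Python, from rig import robot gives the robot as it stands. The module is installed in compiled form; this text tells all that it offers.
- The arm moves only by the tool servo_tool, never from a script. Its argument "rows" is one flat list of numbers, 5 for each row, row after row: the closure, from -1 (fully open) to 1 (shut), so that 0 is half open, then the shift along the tool's x, y, z in m, then the turn about the tool's z in degrees. A call has 1 to 5 rows; each row shifts and turns the commanded pose from where the row before left it, along the tool's axes as they then stand; what a row does not reach is not made up. A row lasts 1/12 s, in which the tool goes at most 41.7 mm and 7.16 degrees, less where a joint would pass 70% of its speed; a pose out of reach is approached as far as the arm can. A call with a gripper value outside its range is refused whole. The fingers move at their own pace and stop on an object; "newtons" is the grip in N (left out, the last holds). Time passes only in rows, so rows that do not move let the fingers close. It gives the time, the measured TCP pose, the force, the opening and the grip force at its end, in the units of the state.
- robot.get_obs(): the state, without advancing time (a new reading comes with each control period).
- robot.camera(name): name is "scene" or "top" or "wrist"; returns a dict with "pixels" (420x560x3 uint8, red, green, blue), "intrinsics" (3x3 intrinsics, pixels), "dist" ([k1, k2, p1, p2, k3] as OpenCV has them; the pictures are not rectified), "rvec" (rotation vector, rad) and "tvec" (3), from world to camera coordinates, as OpenCV has them; the wrist camera has in their place "mount" (4x4, takes a point from camera to tool coordinates, whose origin is the TCP and whose axes are the flange's). Camera axes: x right, y down, z forward; pixel columns grow to the right and rows downward; lengths in m; the calibration is good to about 2 mm. A picture is of the moment at which its call begins: read the wrist's pose just before it. There is no depth.
- robot.hand_in(): hands the job in; it is judged then, once.
Trained networks look in a picture, given as the dict that the camera call returned (one of the last four; its "shot" number tells which), for a name from the list of things; names that differ only in an ending like _2 or _b are one class to them, and where a whole thing is asked for, a point or a joint stands for the part that bears it (a point fixed in the world has none). Each returns a list of dicts, best first, with "score" (0 to 1); they miss things now and then, are a little off and sometimes report something else, mostly with a low value. They report only what shows in the picture. A call takes as long as a camera call.
- robot.spot_in(picture, query): "at" ([x, y, z] in m, in world coordinates, good to about 4 mm: the middle of the surface that is visible of it).
- robot.outline_of(picture, query): "region" (420x560 bool, what is visible of it).
- robot.place_of(picture, query): "at" ([x, y, z] in m, in world coordinates, good to about 4 mm: a listed point, or the origin of a listed thing).
The state is a dict: "time": time; "q": joint angles; "joint_velocities": joint speeds; "joint_torque": joint torques, N m; "position": TCP position; "tool_rot": TCP orientation; "ft_force": force on the tool from outside, world axes, zero at the start; "moment": the same for the moment, N m; "grip_width": finger opening in m; "grip_force": force on a finger pad.
Only numpy, scipy, OpenCV 4.12 (cv2) and the standard library are available. Lean on these libraries where they do the work, as an engineer would, in place of code of your own. Each camera call takes 0.05 s, during which the arm holds its last target. There are 200 camera calls.

## Task

Check the bore of the desoldering handpiece that is strapped in the sliding carriage of the microscope stand: first lock the carriage where it stands by turning its clamp knob clockwise as far as it goes, then take the gauge rod from its rest, push it down the open rear end of the handpiece until its collar stops on the rim, and draw it right out again. Finish while still holding the gauge by its handle, level and still and touching nothing else, with its tip under the microscope on the axis of the objective and about 15 cm below it, so that the tip can be read. Leave the clamp locked and the other things on the bench where they are.

Things in the scene. Friction and masses are not known exactly. Their poses are not given: they have to be found in the camera images.
- station: Microscope stand, fixed on the bench. Base plate 12 mm thick, x -92..123, y -270..510 mm; a low rail (x +-25 mm, top z 32 mm) carries the carriage. Origin on the bench on the rail's centre line, z up, y along the rail to the microscope, x away from the robot (within 5 degrees of the world's). Post of 32 mm diameter at x 90, y 470 mm; microscope over x 0, y 380 mm, see objective.
- objective (a point): Centre of the lower face of the microscope's objective, 360 mm above the bench; the optical axis runs straight down from it. Round it a ring lamp of 80 mm diameter (z 360..386 mm), above it barrel and pod ring (90 mm), then the head 115 x 125 mm at z 497..620 mm, eyepieces to +y. Axes as the stand's.
- focus (a point): The reading point on the optical axis, 150 mm straight below objective, 210 mm above the bench. Only air is there; rail (32 mm high) and base plate lie below. Axes as the stand's.
- bore_mouth (a point): Desoldering handpiece, 203 mm long: black grip of 33 mm diameter, steel sleeve, copper nozzle. Strapped in the carriage, nozzle low and towards the microscope. Origin: centre of its open rear rim (30 mm outside), 176 mm above the bench. y runs down the bore, 35 degrees below level, in the plane of the rail; x level. Mouth: cone 20 mm wide at the rim, 11 mm at 12 mm depth; bore 11 mm wide, 130 mm deep.
- knob_grip (a point): Centre of the carriage's clamp knob, 92 mm above the bench on its vertical axis, 75 mm to the robot's side of the bore's plane and 145 mm along the rail from the handpiece's rim. Black wing 42 mm long (point's y), 12 mm thick (x), 26 mm high (+-13 mm), on a hub of 20 mm diameter; the carriage's ear below it tops out at z = 54 mm.
- clamp_knob (a joint): Angle of the clamp knob: 0 = loose, wing along the rail; grows turning clockwise seen from above, stop at 1.4 rad. Torque 0.12 N m, near the end about 0.2 N m; it stays where it is left. Loose, the carriage slides along the rail at a push of about 0.6 N; its screw grips the rail's steel way from about 0.9 rad, and at the stop it stands a push of 15 N or more.
- rest: The gauge's rest, fixed on the bench: grey plastic plate 56 x 215 x 6 mm (y -98..118) with two notched blocks, each 12 mm long and up to 34 mm high, one under the end of the gauge's handle (y -82 mm), one under its shank (y +85 mm). Origin on the bench under the gauge's collar face; y along the gauge to its tip.
- gauge: Gauge rod, about 86 g, loose, level in its rest, axis 32 mm above the bench. Steel shank of 6 mm diameter, y 0..120 mm, last 8 mm tapered to 3 mm, dark rings near the tip; stop collar of 26 mm diameter, y -8..0; aluminium handle y -88..-8 mm, 14 mm thick (x), 16 mm high (z). Origin on the axis at the collar's face that meets the rim; y to the tip. Mass centre about 9 mm behind the origin.
- gauge_handle (a point): Middle of the gauge's handle, on its axis, 48 mm behind the collar's face: the place to grip, across the 14 mm thickness. Axes as the gauge's.
- gauge_tip (a point): The end of the gauge's shank, 120 mm ahead of the collar's face. Axes as the gauge's.
- end_cap: The handpiece's removed end cap, a black cup of 34 mm diameter and 24 mm height, open upwards, standing on the base plate behind the rail. Bystander. Origin under its centre.
- screwdriver: A screwdriver lying on the bench. Bystander.
- flux_bottle: A white bottle of 52 mm diameter, 110 mm high. Bystander. Origin under its centre.
- paper_cups: A paper cup, 76 mm wide, 105 mm high. Bystander. Origin under its centre.
- solder_spool: A spool of solder wire, 60 mm diameter, 48 mm high. Bystander. Origin under its centre.
- circuit_board: A green circuit board 115 x 165 mm lying on the bench, parts up to 12 mm high. Bystander. Origin under its centre.
- tweezers: Steel tweezers, 126 mm long, lying on the bench. Bystander.

How it is judged:
By the outcome, as a careful person would: the job done as asked, in the order asked, and still so for the second after the job is handed in, while the arm keeps its last pose, push and grip.
It also fails if it takes over 67 s, if anything falls off the work surface, if the arm or the gripper's body presses on something with over 40 N, if the wrist force passes 120 N, or if a joint passes its speed limit or range.

## Working session

There is one attempt and no reset: what is moved stays moved. The work goes in short steps, Python scripts to look and compute and a tool call to move; the robot and the scene stay as the last step left them, time stands still between calls to the robot, and variables do not carry over. Pictures are saved under pics/ and viewed, at most 10 in all, crops included, and the job is handed in when it is done.

Besides the shell and the picture viewer there is one more tool, called after ">>>" as a command line: name --argument value ..., lists and objects as JSON in quotes. servo_tool: Moves the arm, as the interface text tells. Its arguments: {"type":"object","properties":{"rows":{"type":"array","items":{"type":"number"}},"newtons":{"type":"number"}},"required":["rows"]}

```bash
mkdir -p pics; ls
python3 - <<'E'
from rig import robot
import cv2,numpy as np
o=robot.get_obs(); print({k:np.round(v,3).tolist() for k,v in o.items()})
ims=[]
for n in ["scene","top"]:
    p=robot.camera(n); ims.append(p["pixels"])
    print(n,np.round(p["intrinsics"],1).tolist(),np.round(p["dist"],3),cv2.Rodrigues(p["rvec"])[0].round(2).tolist(),p["tvec"])
    for q in ["station","objective","focus","bore_mouth","knob_grip","rest","gauge","gauge_handle","gauge_tip","end_cap","screwdriver","flux_bottle","paper_cups","solder_spool","circuit_board","tweezers"]:
        r=robot.place_of(p,q); print(q,[(np.round(a["at"],4).tolist(),round(a["score"],2)) for a in r[:2]])
    cv2.imwrite(f"pics/{n}0.png",p["pixels"][:,:,::-1])
E
```

```text
pics
{'time': 0.0, 'q': [-1.319, 0.528, 1.434, -0.0, 1.181, -0.179], 'joint_velocities': [-0.001, 0.0, -0.0, -0.001, 0.001, -0.001], 'joint_torque': [-0.001, -44.004, -17.66, 0.063, 0.058, -0.0], 'position': [0.26, -0.567, 0.222], 'tool_rot': [0.977, 0.213, -0.0, -0.001], 'ft_force': [-0.264, -0.11, -0.133], 'moment': [0.054, 0.065, -0.004], 'grip_force': 0.0, 'grip_width': 0.087}
scene [[427.8, 0.0, 277.4], [0.0, 427.8, 213.9], [0.0, 0.0, 1.0]] [-0.031  0.     0.     0.     0.   ] [[0.77, 0.63, 0.02], [0.4, -0.46, -0.8], [-0.49, 0.63, -0.6]] [-0.37128138 -0.0704396   1.83308559]
station [([0.6038, -0.0127, -0.0001], 0.91)]
objective [([0.6032, 0.3705, 0.3608], 0.56)]
focus [([0.6044, 0.3718, 0.3606], 0.35)]
bore_mouth [([0.6074, -0.1857, 0.1773], 0.85)]
knob_grip [([0.6745, -0.377, -0.0025], 0.68), ([0.5288, -0.0416, 0.0959], 0.53)]
rest [([0.3927, -0.2213, 0.0337], 0.71), ([0.3856, -0.2201, 0.0018], 0.58)]
gauge [([0.3908, -0.22, 0.0327], 0.49)]
gauge_handle [([0.4022, -0.2661, 0.0293], 0.62)]
gauge_tip [([0.3641, -0.103, 0.0364], 0.51)]
end_cap [([0.6819, -0.1852, 0.0077], 0.47)]

[... 654 characters left out ...]
bore_mouth [([0.6089, -0.1852, 0.1759], 0.8)]
knob_grip [([0.5312, -0.0341, 0.088], 0.47)]
rest [([0.3858, -0.2217, 0.0068], 0.62)]
gauge [([0.3912, -0.2208, 0.0342], 0.72)]
gauge_handle [([0.4006, -0.2647, 0.0342], 0.79)]
gauge_tip [([0.3606, -0.1013, 0.0295], 0.69)]
end_cap [([0.6801, -0.1818, 0.0102], 0.68)]
screwdriver [([0.4246, 0.122, -0.0013], 0.57), ([0.3984, 0.3217, 0.0018], 0.29)]
flux_bottle [([0.6761, -0.3765, 0.002], 0.94)]
paper_cups [([0.6261, -0.4527, -0.0036], 0.61)]
solder_spool [([0.5222, -0.476, 0.0014], 0.97), ([0.3995, 0.3219, -0.0003], 0.32)]
circuit_board [([0.3973, 0.3201, -0.0015], 0.76)]
tweezers [([0.3938, -0.0257, 0.0002], 0.67), ([0.4003, 0.3211, 0.0008], 0.54)]
```

Run:
```python
import cv2
for n in ["scene0","top0"]:
    im=cv2.imread(f"pics/{n}.png"); cv2.imwrite(f"pics/{n}v.png",cv2.resize(im,(784,588),interpolation=cv2.INTER_CUBIC))
```

```text
(no output)
```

View pics/scene0v.png

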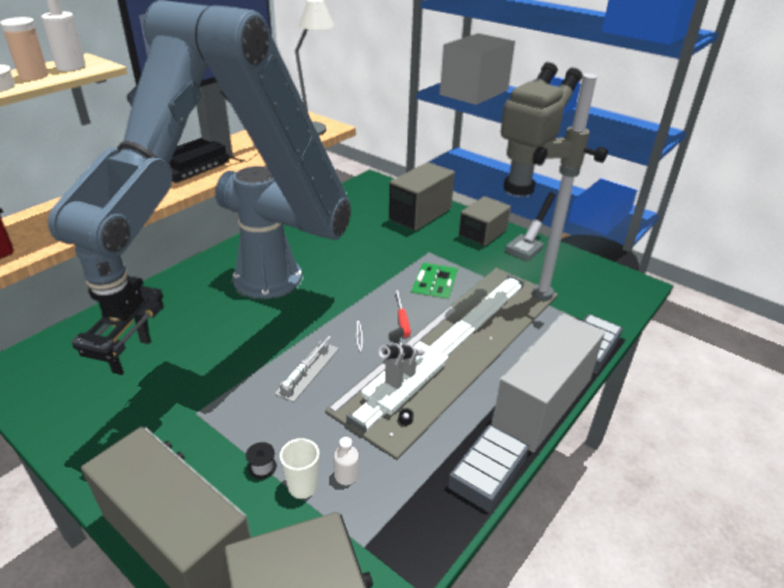

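View pics/top0v.png

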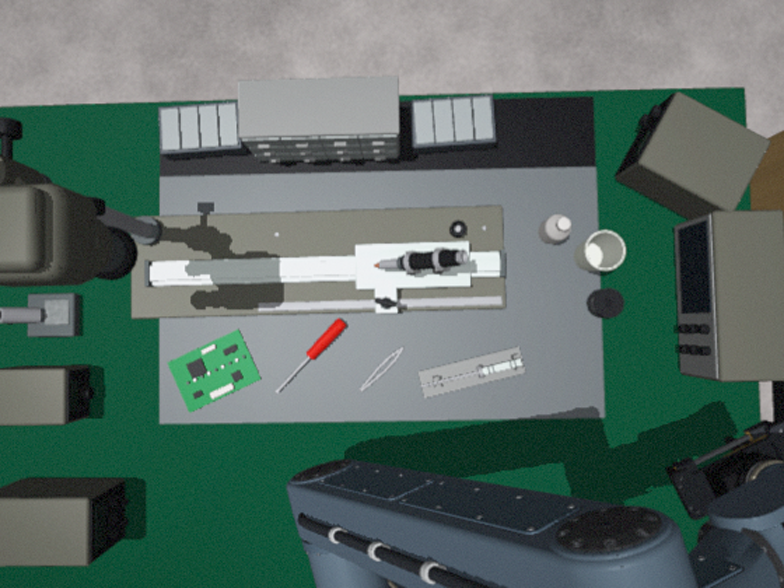

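The scene view shows the gauge rest at about (305,370), carriage and handpiece at about (400,365), and microscope at about (530,120). In the top view the knob wing is at about (387,302), lying along the rail, and the gauge spans (430–520,370). First the knob: I'll approach above it.

```bash
cat > h.py <<'E'
from rig import robot
import cv2,numpy as np
from scipy.spatial.transform import Rotation as R
def pose():
    o=robot.get_obs(); return o,np.array(o["position"]),R.from_quat(o["tool_rot"])
def plan(x,y,z,heading,n=None,step=.040,c=-1):
    o,p,r=pose(); M=r.as_matrix(); h=np.degrees(np.arctan2(M[1,0],M[0,0]))
    d=np.array([x,y,z])-p; t=-((heading-h+180)%360-180)
    n=n or int(max(np.ceil(np.linalg.norm(d)/step),np.ceil(abs(t)/7.1)))
    print("t",round(o["time"],2),"pos",p.round(4),"head",h.round(2),"q",np.round(o["q"],2),"n",n,"tilt",np.degrees(np.arccos(-M[2,2])).round(2),"F",np.round(o["ft_force"],1))
    for i in range(n):
        s=M.T@d/n; print([c]+s.round(4).tolist()+[round(t/n,2)])
        M=M@R.from_euler("z",t/n,degrees=True).as_matrix()
def look(name,qs,kind="place_of",save=None):
    o,p,r=pose(); c=robot.camera(name)
    if save: cv2.imwrite(f"pics/{save}.png",c["pixels"][:,:,::-1])
    for q in qs:
        a=getattr(robot,kind)(c,q); print(name,q,[(np.round(k["at"],4).tolist(),round(k["score"],2)) for k in a[:2]])
    return c,p,r
E
python3 - <<'E'
from h import *
plan(.5305,-.04,.25,90.5)
print(np.round(robot.camera("wrist")["mount"],3).tolist())
E
```

```text
t 1.7 pos [ 0.2605 -0.5681  0.2226] head 24.62 q [-1.32  0.53  1.43 -0.    1.18 -0.18] n 15 tilt 0.01 F [ 0.3 -0.  -0.2]
[-1, 0.031, -0.0245, -0.0018, np.float64(-4.39)]
[-1, 0.0328, -0.0221, -0.0018, np.float64(-4.39)]
[-1, 0.0344, -0.0195, -0.0018, np.float64(-4.39)]
[-1, 0.0358, -0.0168, -0.0018, np.float64(-4.39)]
[-1, 0.037, -0.014, -0.0018, np.float64(-4.39)]
[-1, 0.0379, -0.0111, -0.0018, np.float64(-4.39)]
[-1, 0.0387, -0.0082, -0.0018, np.float64(-4.39)]
[-1, 0.0392, -0.0052, -0.0018, np.float64(-4.39)]
[-1, 0.0395, -0.0022, -0.0018, np.float64(-4.39)]
[-1, 0.0395, 0.0008, -0.0018, np.float64(-4.39)]
[-1, 0.0394, 0.0039, -0.0018, np.float64(-4.39)]
[-1, 0.0389, 0.0069, -0.0018, np.float64(-4.39)]
[-1, 0.0383, 0.0098, -0.0018, np.float64(-4.39)]
[-1, 0.0374, 0.0127, -0.0018, np.float64(-4.39)]
[-1, 0.0364, 0.0156, -0.0018, np.float64(-4.39)]
[[-0.0, -0.957, -0.291, 0.079], [1.0, -0.0, -0.0, -0.001], [0.0, -0.291, 0.957, -0.163], [0.0, 0.0, 0.0, 1.0]]
```

>>> servo_tool --rows '[-1, 0.031, -0.0245, -0.002, -4.4, -1, 0.033, -0.022, -0.002, -4.4, -1, 0.0345, -0.0195, -0.002, -4.4, -1, 0.036, -0.017, -0.002, -4.4, -1, 0.037, -0.014, -0.002, -4.4]'

```text
time: 2.17
position: [0.3511, -0.3901, 0.2327]
tool_rot: [0.918, 0.397, 0.0, 0.0]
ft_force: [0.9, 0.6, -0.5]
grip_width: 0.0871
grip_force: 0.0
```

>>> servo_tool --rows '[-1, 0.038, -0.011, -0.002, -4.4, -1, 0.0385, -0.008, -0.002, -4.4, -1, 0.039, -0.005, -0.002, -4.4, -1, 0.0395, -0.002, -0.002, -4.4, -1, 0.0395, 0.001, -0.002, -4.4]'

```text
time: 2.58
position: [0.4416, -0.2146, 0.2429]
tool_rot: [0.825, 0.565, 0.0, 0.0]
ft_force: [0.8, -0.6, 0.3]
grip_width: 0.0868
grip_force: 0.0
```

>>> servo_tool --rows '[-1, 0.0395, 0.004, -0.002, -4.4, -1, 0.039, 0.007, -0.002, -4.4, -1, 0.038, 0.01, -0.002, -4.4, -1, 0.0375, 0.0125, -0.002, -4.4, -1, 0.0365, 0.0155, -0.002, -4.4]'

```text
time: 3.0
position: [0.5314, -0.0381, 0.2529]
tool_rot: [0.702, 0.712, 0.0, 0.0]
ft_force: [0.6, -0.5, -0.3]
grip_width: 0.0872
grip_force: 0.0
```

Run:
```python
from h import *
c,p,r=look("wrist",["knob_grip","bore_mouth"],save="w1")
o,p,r=pose(); print(p,np.round(o["q"],2))
for n in range(1): look("wrist",["knob_grip","bore_mouth"])
look("top",["knob_grip"])
a=robot.outline_of(c,"knob_grip") 
m=c["mount"];K=c["intrinsics"]
print([ (k["score"],int(k["region"].sum())) for k in a[:2]])
if a:
    ys,xs=np.nonzero(a[0]["region"]); print(xs.min(),xs.max(),ys.min(),ys.max(),cv2.minAreaRect(np.c_[xs,ys].astype(np.float32)))
```

```text
wrist knob_grip [([0.5327, -0.0376, 0.0892], 0.89)]
wrist bore_mouth []
[ 0.53171032 -0.03752407  0.25278469] [-0.28  0.37  1.63  0.    1.15 -0.3 ]
wrist knob_grip [([0.536, -0.0372, 0.0932], 0.84)]
wrist bore_mouth []
top knob_grip [([0.6025, 0.3651, 0.3589], 0.27)]
[(0.83, 707)]
272 293 169 215 ((281.75, 191.75), (19.233304977416992, 47.09331512451172), 8.13010311126709)
```

View pics/w1.png

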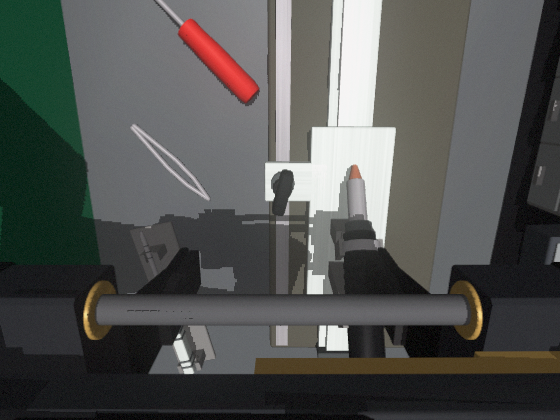

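The wrist view shows the knob wing at about (283,192), slightly tilted, with the handpiece nozzle at (355,175) and the rod rest at lower left. I'll measure the wing.

```bash
cat >> h.py <<'E'
def back(c,p,r,uv,z):
    uv=cv2.undistortPoints(np.array(uv,float).reshape(-1,1,2),c["intrinsics"],c["dist"]).reshape(-1,2)
    m=np.array(c["mount"]); d=np.c_[uv,np.ones(len(uv))]@m[:3,:3].T@r.as_matrix().T
    o=r.apply(m[:3,3])+p
    return o+d*((z-o[2])/d[:,2])[:,None]
def proj(c,p,r,X):
    m=np.array(c["mount"]); X=r.inv().apply(np.atleast_2d(X)-p)-m[:3,3]; X=X@m[:3,:3]
    return cv2.projectPoints(X,np.zeros(3),np.zeros(3),c["intrinsics"],c["dist"])[0].reshape(-1,2)
E
python3 - <<'E'
from h import *
o,p,r=pose(); c=robot.camera("wrist")
im=c["pixels"]; cv2.imwrite("pics/w2.png",cv2.resize(im[150:235,250:400,::-1],None,fx=5,fy=5,interpolation=cv2.INTER_CUBIC))
print(proj(c,p,r,[[.531,-.04,.105],[.531,-.04,.079],[.531,-.061,.105],[.531,-.019,.105]]).round(1).tolist())
print(back(c,p,r,[[290,172],[279,213],[268,200],[268,165]],.105).round(4).tolist())
E
```

```text
[[284.3, 194.8], [284.2, 188.5], [284.1, 216.1], [284.5, 172.7]]
[[0.536, -0.0183, 0.105], [0.5261, -0.0579, 0.105], [0.5157, -0.0452, 0.105], [0.5158, -0.012, 0.105]]
```

View pics/w2.png

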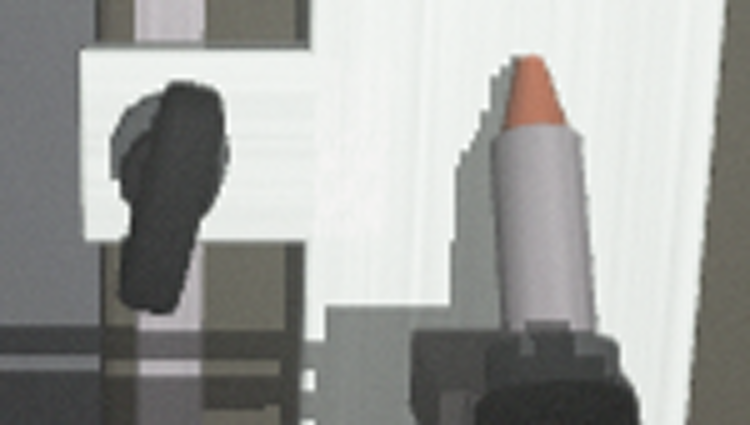

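```bash
cat >> h.py <<'E'
from scipy.optimize import minimize
def fitknob(c,p,r,x0,thr=75):
    u0,v0=proj(c,p,r,[[*x0[:2],.092]])[0].astype(int); s=60
    g=cv2.cvtColor(c["pixels"],cv2.COLOR_RGB2GRAY)
    a=robot.outline_of(c,"knob_grip"); 
    reg=max(a,key=lambda k:k["score"])["region"].astype(np.uint8)
    print("reg",int(reg.sum()))
    t=np.linspace(0,2*np.pi,25)
    def model(x):
        k=np.radians(x[2]); e=np.array([np.sin(k),np.cos(k)]); f=np.array([np.cos(k),-np.sin(k)])
        im=np.zeros((420*8,560*8),np.uint8)[:,:]
        P=[[*(np.array(x[:2])+a*.021*e+b*.006*f),z] for a in(-1,1) for b in(-1,1) for z in(.079,.105)]
        H=[[x[0]+.01*np.cos(q),x[1]+.01*np.sin(q),z] for q in t for z in(.062,.079)]
        im=np.zeros((420*4,560*4),np.uint8)
        for Q in (P,H): cv2.fillConvexPoly(im,cv2.convexHull((proj(c,p,r,Q)*4+1.5).round().astype(np.int32)),255)
        return cv2.resize(im,(560,420),interpolation=cv2.INTER_AREA)/255.
    def cost(x): return np.abs(model([x[0]/1000,x[1]/1000,x[2]])-reg).sum()
    q=minimize(cost,[x0[0]*1000,x0[1]*1000,x0[2]],method="Nelder-Mead",options=dict(initial_simplex=[[x0[0]*1e3+a,x0[1]*1e3+b,x0[2]+d] for a,b,d in((0,0,0),(4,0,0),(0,4,0),(0,0,8))]))
    print("knob fit",q.x.round(2),q.fun)
    return q.x
E
python3 - <<'E'
from h import *
o,p,r=pose(); c=robot.camera("wrist"); x=fitknob(c,p,r,[.531,-.038,12])
plan(x[0]/1e3,x[1]/1e3,.17,90.5-x[2])
E
```

```text
Traceback (most recent call last):
  File "h.py", line 33, in fitknob
    reg=max(a,key=lambda k:k["score"])["region"].astype(np.uint8)
        ~~~^^^^^^^^^^^^^^^^^^^^^^^^^^^
ValueError: max() iterable argument is empty
```

Run:
```python
from h import *
for i in range(4):
    o,p,r=pose(); c=robot.camera("wrist")
    try: x=fitknob(c,p,r,[.531,-.038,12])
    except ValueError: continue
plan(x[0]/1e3,x[1]/1e3,.17,90-x[2])
```

```text
reg 639
knob fit [530.41 -37.2   12.58] 103.65098039215687
reg 702
knob fit [530.14 -37.2   11.78] 55.92549019607843
reg 742
knob fit [530.64 -37.52  13.04] 51.227450980392156
reg 709
knob fit [530.5  -37.16  14.34] 64.71764705882353
t 4.0 pos [ 0.5308 -0.04    0.2525] head 90.63 q [-0.29  0.37  1.63 -0.    1.15 -0.3 ] n 3 tilt 0.0 F [-0.   0.1  0.5]
[-1, 0.001, -0.0001, 0.0275, np.float64(4.99)]
[-1, 0.001, -0.0002, 0.0275, np.float64(4.99)]
[-1, 0.0009, -0.0002, 0.0275, np.float64(4.99)]
```

Run:
```python
from h import *
P=[]
for i in range(6):
    o,p,r=pose(); P.append(p); c=robot.camera("wrist")
    try: fitknob(c,p,r,[.531,-.038,12])
    except ValueError: pass
    print(p.round(4))
```

```text
reg 657
knob fit [530.06 -36.92  12.88] 95.65490196078431
[ 0.5308 -0.04    0.2525]
reg 682
knob fit [530.31 -37.26  12.29] 66.66274509803921
[ 0.5308 -0.04    0.2525]
reg 699
knob fit [530.33 -37.32  12.44] 60.678431372549014
[ 0.5308 -0.04    0.2526]
reg 615
knob fit [530.2  -36.7   13.22] 126.19999999999999
[ 0.5308 -0.04    0.2526]
reg 658
knob fit [530.32 -37.3   12.87] 84.49019607843137
[ 0.5308 -0.04    0.2525]
reg 663
knob fit [529.89 -37.13  13.68] 106.01960784313724
[ 0.5308 -0.04    0.2526]
```

>>> servo_tool --rows '[-1, 0.001, 0, 0.0275, 4.3, -1, 0.001, 0, 0.0275, 4.3, -1, 0.001, 0, 0.0275, 4.3, -1, 0, 0, 0, 0]'

```text
time: 4.93
position: [0.5273, -0.036, 0.1657]
tool_rot: [0.779, 0.627, -0.003, -0.004]
ft_force: [0.0, 0.8, 0.0]
grip_width: 0.087
grip_force: 0.0
```

Run:
```python
from h import *
for i in range(5):
    o,p,r=pose(); c=robot.camera("wrist"); print(p.round(4))
    try: x=fitknob(c,p,r,[.531,-.038,12])
    except ValueError: pass
cv2.imwrite("pics/w3.png",c["pixels"][:,:,::-1])
```

```text
[ 0.5273 -0.036   0.1657]
reg 1190
knob fit [530.46 -37.72  12.35] 113.98823529411764
[ 0.5306 -0.037   0.1697]
reg 1104
knob fit [530.31 -37.61  13.76] 142.25882352941176
[ 0.5323 -0.0375  0.1715]
reg 1097
knob fit [530.58 -37.18  13.63] 131.17254901960783
[ 0.5323 -0.0375  0.1718]
reg 1122
knob fit [530.49 -37.27  13.64] 106.71764705882353
[ 0.5319 -0.0373  0.1715]
reg 1145
knob fit [530.17 -37.52  13.05] 92.36470588235295
```

>>> servo_tool --rows '[0, -0.0005, -0.0015, 0.02, 0, 0, 0, 0, 0.02, 0, 0, 0, 0, 0.02, 0, 0, 0, 0, 0.02, 0, 0, 0, 0, 0.0155, 0]'

```text
time: 5.85
position: [0.5292, -0.0372, 0.0737]
tool_rot: [0.779, 0.628, -0.0, -0.0]
ft_force: [0.2, -0.4, 0.1]
grip_width: 0.0616
grip_force: 0.0
```

>>> servo_tool --rows '[0, 0, 0, 0, 0, 0, 0, 0, 0, 0, 0, 0, 0, 0, 0]'

```text
time: 6.1
position: [0.5302, -0.0374, 0.0754]
tool_rot: [0.779, 0.628, 0.0, 0.001]
ft_force: [0.3, 0.2, 1.1]
grip_width: 0.0456
grip_force: 0.0
```

Run:
```python
from h import *
c,p,r=look("wrist",[],save="w4"); plan(.5304,-.0374,.0745,77)
print(proj(c,p,r,[[.5304,-.0374,.105]]))
```

```text
t 6.15 pos [ 0.5304 -0.0375  0.0757] head 77.73 q [-0.28  0.63  1.79  0.    0.72 -0.07] n 1 tilt 0.14 F [ 0.8  0.2 -0.3]
[-1, 0.0001, 0.0, 0.0012, np.float64(0.73)]
[[285.22649135 295.53065095]]
```

View pics/w4.png

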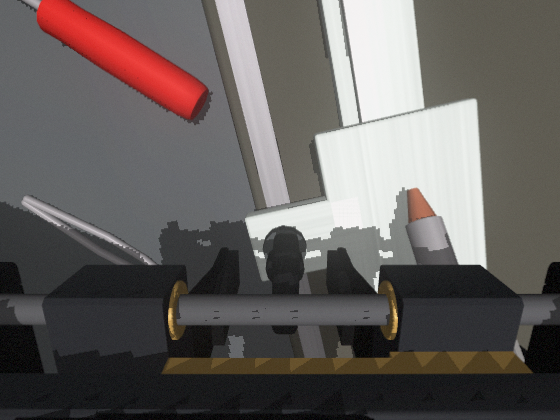

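The wing sits centred between the fingers, at about (287,290). Closing, then turning clockwise.

>>> servo_tool --rows '[1, 0, 0, 0, 0, 1, 0, 0, 0, 0, 1, 0, 0, 0, 0, 1, 0, 0, 0, 0, 1, 0, 0, 0, 0]' --newtons 30

```text
time: 6.57
position: [0.5313, -0.0376, 0.0751]
tool_rot: [0.779, 0.627, 0.001, 0.002]
ft_force: [1.4, -0.0, -2.6]
grip_width: 0.0186
grip_force: 30.2
```

>>> servo_tool --rows '[1, 0, 0, 0, 5, 1, 0, 0, 0, 5, 1, 0, 0, 0, 5, 1, 0, 0, 0, 5, 1, 0, 0, 0, 5]'

```text
time: 6.98
position: [0.5311, -0.0376, 0.075]
tool_rot: [0.897, 0.442, 0.001, 0.001]
ft_force: [2.1, 0.7, -0.1]
grip_width: 0.0182
grip_force: 30.0
```

>>> servo_tool --rows '[1, 0, 0, 0, 6, 1, 0, 0, 0, 6, 1, 0, 0, 0, 6, 1, 0, 0, 0, 6, 1, 0, 0, 0, 6]'

```text
time: 7.4
position: [0.531, -0.0375, 0.075]
tool_rot: [0.981, 0.195, 0.002, 0.001]
ft_force: [0.9, 1.0, 0.2]
grip_width: 0.0184
grip_force: 30.0
```

Run:
```python
from h import *
plan(.5304,-.0374,.0745,10); print(pose()[0]["moment"])
```

```text
t 7.4 pos [ 0.531  -0.0375  0.075 ] head 22.46 q [-0.28  0.63  1.79  0.    0.72  0.9 ] n 2 tilt 0.2 F [0.9 1.  0.2]
[-1, -0.0003, -0.0001, 0.0003, np.float64(6.23)]
[-1, -0.0003, -0.0001, 0.0003, np.float64(6.23)]
[ 0.14108612 -0.39449165  0.14904123]
```

Run:
```python
from h import *
c,p,r=look("wrist",[]); cv2.imwrite("pics/w5.png",cv2.resize(c["pixels"][200:380,160:420,::-1],None,fx=3,fy=3,interpolation=cv2.INTER_CUBIC))
```

```text
(no output)
```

View pics/w5.png

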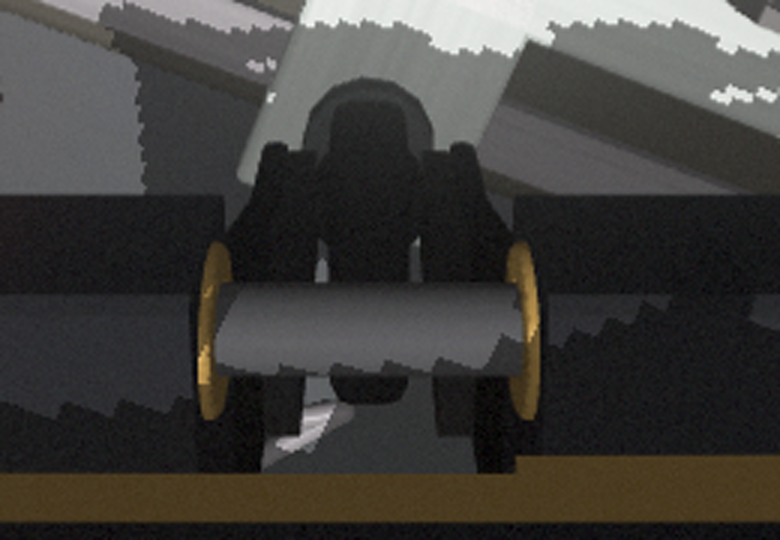

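The wing at about (370,250) in the crop turned with the fingers, which also grip the hub. Continuing to the stop with a firmer grip.

>>> servo_tool --rows '[1, 0, 0, 0, 3, 1, 0, 0, 0, 3, 1, 0, 0, 0, 3, 1, 0, 0, 0, 2, 1, 0, 0, 0, 0]' --newtons 45

```text
time: 7.87
position: [0.5309, -0.0374, 0.075]
tool_rot: [0.995, 0.103, 0.002, 0.0]
ft_force: [3.6, 0.3, 0.5]
grip_width: 0.0174
grip_force: 45.0
```

Run:
```python
from h import *
plan(.5304,-.0374,.0745,10); print(pose()[0]["moment"])
```

```text
t 7.87 pos [ 0.5309 -0.0374  0.075 ] head 11.8 q [-0.28  0.63  1.79  0.    0.72  1.08] n 1 tilt 0.19 F [3.6 0.3 0.5]
[-1, -0.0005, -0.0001, 0.0005, np.float64(1.8)]
[ 0.11567479 -0.53850041  0.0587208 ]
```

>>> servo_tool --rows '[1, 0, 0, 0, 2, 1, 0, 0, 0, 2, 1, 0, 0, 0, 0]'

```text
time: 8.12
position: [0.5309, -0.0374, 0.075]
tool_rot: [0.998, 0.069, 0.002, 0.0]
ft_force: [3.5, 1.3, 1.5]
grip_width: 0.0174
grip_force: 45.0
```

Run:
```python
from h import *
plan(.5304,-.0374,.0745,10); print(pose()[0]["moment"])
```

```text
t 8.12 pos [ 0.5309 -0.0374  0.075 ] head 7.88 q [-0.28  0.63  1.79  0.    0.72  1.15] n 1 tilt 0.19 F [3.5 1.3 1.5]
[-1, -0.0005, -0.0001, 0.0005, np.float64(-2.12)]
[ 0.28177888 -0.61152818  0.29880994]
```

>>> servo_tool --rows '[1, 0, 0, 0, 3, 1, 0, 0, 0, 3, 1, 0, 0, 0, 0]'

```text
time: 8.37
position: [0.53, -0.0374, 0.075]
tool_rot: [1.0, 0.016, 0.001, 0.0]
ft_force: [1.9, 1.1, 4.9]
grip_width: 0.0171
grip_force: 45.0
```

Run:
```python
from h import *
plan(.5304,-.0374,.0745,10); print(pose()[0]["moment"])
```

```text
t 8.37 pos [ 0.53   -0.0374  0.075 ] head 1.87 q [-0.28  0.63  1.79 -0.    0.72  1.26] n 2 tilt 0.08 F [1.9 1.1 4.9]
[-1, 0.0002, 0.0, 0.0003, np.float64(-4.06)]
[-1, 0.0002, 0.0, 0.0003, np.float64(-4.06)]
[ 0.15443775 -0.34893428  0.34122993]
```

>>> servo_tool --rows '[0, 0, 0, 0, 0, 0, 0, 0, 0, 0, 0, 0, 0, 0, 0, 0, 0, 0, -0.02, 0, 0, 0, 0, -0.035, 0]'

```text
time: 8.78
position: [0.5253, -0.0363, 0.1263]
tool_rot: [1.0, 0.015, -0.006, -0.002]
ft_force: [0.8, 0.0, -0.2]
grip_width: 0.0402
grip_force: 0.0
```

>>> servo_tool --rows '[0, 0, 0, -0.04, 0, -1, 0, 0, -0.04, 0, -1, 0, 0, -0.02, 0, -1, 0, 0, 0, 0]'

```text
time: 9.12
position: [0.5318, -0.0379, 0.2342]
tool_rot: [1.0, 0.015, 0.004, 0.001]
ft_force: [0.1, -0.5, 0.5]
grip_width: 0.056
grip_force: 0.0
```

Run:
```python
from h import *
for i in range(4):
    o,p,r=pose(); c=robot.camera("wrist")
    try: x=fitknob(c,p,r,[.531,-.038,80])
    except ValueError: pass
for n in ["top","scene"]:
  for i in range(2): look(n,["bore_mouth","gauge_handle","gauge_tip","gauge","objective"])
print(pose()[1],pose()[0]["time"])
```

```text
reg 757
knob fit [530.09 -36.93  79.23] 73.65098039215687
reg 779
knob fit [530.25 -37.12  80.69] 61.56078431372549
reg 781
knob fit [530.   -37.02  79.88] 78.80392156862746
reg 744
knob fit [530.13 -37.38  79.67] 116.61176470588236
top bore_mouth [([0.6088, -0.1824, 0.1766], 0.84), ([0.6268, -0.4562, -0.0034], 0.65)]
top gauge_handle [([0.4005, -0.2678, 0.0319], 0.58), ([0.3961, -0.0265, -0.0004], 0.34)]
top gauge_tip [([0.3628, -0.1012, 0.0324], 0.81)]
top gauge [([0.3869, -0.218, 0.0374], 0.76)]
top objective [([0.6039, 0.3682, 0.3591], 0.86)]
top bore_mouth [([0.6071, -0.1843, 0.1775], 0.95)]
top gauge_handle [([0.3988, -0.2653, 0.0358], 0.79)]
top gauge_tip [([0.3605, -0.1018, 0.0305], 0.5)]
top gauge [([0.3906, -0.2185, 0.0337], 0.6), ([0.6053, -0.0146, 0.0002], 0.19)]
top objective [([0.6027, 0.3671, 0.359], 0.89), ([0.6026, -0.0165, 0.0025], 0.63)]
scene bore_mouth [([0.6081, -0.1817, 0.1745], 0.85), ([0.684, -0.1868, 0.0072], 0.73)]
scene gauge_handle [([0.4025, -0.266, 0.034], 0.55)]
scene gauge_tip [([0.3655, -0.1015, 0.0337], 0.62)]
scene gauge [([0.6072, -0.1817, 0.1765], 0.69), ([0.3892, -0.222, 0.0357], 0.54)]
scene objective [([0.603, 0.3676, 0.3625], 0.85)]
scene bore_mouth [([0.6077, -0.1833, 0.1766], 0.91)]
scene gauge_handle [([0.4017, -0.2658, 0.0307], 0.67)]
scene gauge_tip [([0.363, -0.1009, 0.0314], 0.47)]
scene gauge [([0.3901, -0.223, 0.0353], 0.72)]
scene objective [([0.6022, 0.3685, 0.3618], 0.67)]
[ 0.52939232 -0.03722769  0.22955792] 10.7167
```

Run:
```python
from h import *
plan(.4026,-.2728,.17,103,n=15)
```

```text
t 10.72 pos [ 0.5294 -0.0372  0.2296] head 1.72 q [-0.28  0.39  1.66  0.    1.09  1.26] n 15 tilt 0.0 F [ 0.  -0.5 -0.2]
[-1, -0.0089, 0.0154, 0.004, np.float64(-6.75)]
[-1, -0.0107, 0.0143, 0.004, np.float64(-6.75)]
[-1, -0.0123, 0.0129, 0.004, np.float64(-6.75)]
[-1, -0.0137, 0.0114, 0.004, np.float64(-6.75)]
[-1, -0.015, 0.0097, 0.004, np.float64(-6.75)]
[-1, -0.016, 0.0079, 0.004, np.float64(-6.75)]
[-1, -0.0168, 0.0059, 0.004, np.float64(-6.75)]
[-1, -0.0174, 0.0039, 0.004, np.float64(-6.75)]
[-1, -0.0177, 0.0019, 0.004, np.float64(-6.75)]
[-1, -0.0178, -0.0002, 0.004, np.float64(-6.75)]
[-1, -0.0177, -0.0023, 0.004, np.float64(-6.75)]
[-1, -0.0173, -0.0044, 0.004, np.float64(-6.75)]
[-1, -0.0166, -0.0064, 0.004, np.float64(-6.75)]
[-1, -0.0158, -0.0083, 0.004, np.float64(-6.75)]
[-1, -0.0147, -0.0101, 0.004, np.float64(-6.75)]
```

>>> servo_tool --rows '[-1, -0.009, 0.0155, 0.004, -6.75, -1, -0.0105, 0.0145, 0.004, -6.75, -1, -0.0125, 0.013, 0.004, -6.75, -1, -0.0135, 0.0115, 0.004, -6.75, -1, -0.015, 0.0095, 0.004, -6.75]'

```text
time: 11.13
position: [0.4869, -0.1167, 0.2095]
tool_rot: [0.952, 0.308, 0.0, 0.0]
ft_force: [0.2, -0.0, -0.2]
grip_width: 0.087
grip_force: 0.0
```

>>> servo_tool --rows '[-1, -0.016, 0.008, 0.004, -6.75, -1, -0.017, 0.006, 0.004, -6.75, -1, -0.0175, 0.004, 0.004, -6.75, -1, -0.0175, 0.002, 0.004, -6.75, -1, -0.018, 0, 0.004, -6.75]'

```text
time: 11.55
position: [0.4449, -0.1958, 0.1895]
tool_rot: [0.821, 0.57, 0.0, 0.0]
ft_force: [-0.9, -0.7, 0.6]
grip_width: 0.0871
grip_force: 0.0
```

>>> servo_tool --rows '[-1, -0.0175, -0.0025, 0.004, -6.75, -1, -0.0175, -0.0045, 0.004, -6.75, -1, -0.0165, -0.0065, 0.004, -6.75, -1, -0.016, -0.0085, 0.004, -6.75, -1, -0.0145, -0.01, 0.004, -6.75]'

```text
time: 11.97
position: [0.4021, -0.2742, 0.1694]
tool_rot: [0.62, 0.784, -0.0, 0.0]
ft_force: [0.1, 0.2, 0.4]
grip_width: 0.0869
grip_force: 0.0
```

>>> servo_tool --rows '[-1, 0, 0, 0, 0, -1, 0, 0, 0, 0]'

```text
time: 12.13
position: [0.4023, -0.2738, 0.1694]
tool_rot: [0.624, 0.781, 0.0, -0.0]
ft_force: [-0.0, 0.5, -0.6]
grip_width: 0.0867
grip_force: 0.0
```

Run:
```python
from h import *
for i in range(3): c,p,r=look("wrist",["gauge","gauge_handle","gauge_tip"])
cv2.imwrite("pics/w6.png",c["pixels"][:,:,::-1])
for X in ([.363,-.1015,.032],[.39,-.22,.045],[.401,-.266,.04]): print(proj(c,p,r,X).round(0))
plan(.4026,-.2728,.013,103)
```

```text
wrist gauge [([0.3887, -0.2202, 0.0325], 0.59)]
wrist gauge_handle [([0.399, -0.2657, 0.0338], 0.86)]
wrist gauge_tip []
wrist gauge [([0.3886, -0.2233, 0.0329], 0.59)]
wrist gauge_handle [([0.3972, -0.2624, 0.0308], 0.7)]
wrist gauge_tip []
wrist gauge [([0.3904, -0.2221, 0.0299], 0.8)]
wrist gauge_handle [([0.3999, -0.2646, 0.03], 0.6)]
wrist gauge_tip []
[[283. -22.]]
[[283. 140.]]
[[283. 194.]]
t 12.73 pos [ 0.4027 -0.2732  0.1696] head 102.99 q [-0.83  0.42  1.83  0.    0.89 -1.05] n 4 tilt 0.01 F [-0.1 -0.8 -0.7]
[-1, 0.0001, 0.0, 0.0392, np.float64(-0.0)]
[-1, 0.0001, 0.0, 0.0392, np.float64(-0.0)]
[-1, 0.0001, 0.0, 0.0392, np.float64(-0.0)]
[-1, 0.0001, 0.0, 0.0392, np.float64(-0.0)]
```

View pics/w6.png

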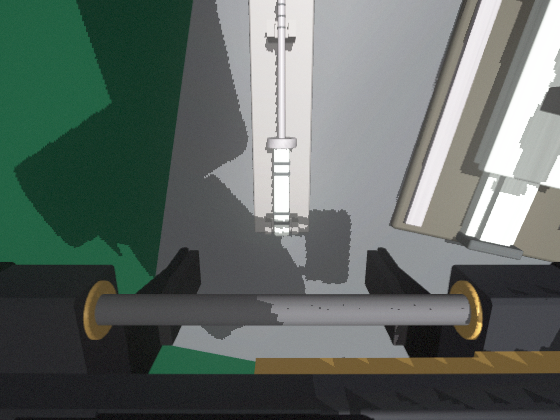

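The gauge lies straight along column ≈282, with the collar at row ≈142 and the handle ending at about 230: aligned. Descending to grip.

>>> servo_tool --rows '[-0.3, 0, 0, 0.039, 0, -0.3, 0, 0, 0.039, 0, -0.3, 0, 0, 0.039, 0, -0.3, 0, 0, 0.025, 0, -0.3, 0, 0, 0.0145, 0]'

```text
time: 13.15
position: [0.4014, -0.2722, 0.0102]
tool_rot: [0.623, 0.782, 0.0, -0.002]
ft_force: [-1.2, -0.4, -0.7]
grip_width: 0.062
grip_force: 0.0
```

>>> servo_tool --rows '[0.2, 0, 0, 0, 0, 1, 0, 0, 0, 0, 1, 0, 0, 0, 0, 1, 0, 0, 0, 0, 1, 0, 0, 0, 0]' --newtons 20

```text
time: 13.57
position: [0.4033, -0.2741, 0.0144]
tool_rot: [0.623, 0.783, -0.0, 0.001]
ft_force: [0.1, -0.6, 0.1]
grip_width: 0.031
grip_force: 0.0
```

>>> servo_tool --rows '[1, 0, 0, 0, 0, 1, 0, 0, 0, 0]'

```text
time: 13.73
position: [0.4029, -0.2737, 0.0139]
tool_rot: [0.623, 0.782, -0.0, 0.001]
ft_force: [0.4, -0.1, 0.2]
grip_width: 0.0174
grip_force: 0.0
```

Run:
```python
from h import *
plan(.4026,-.2728,.2,103); print(pose()[0]["grip_width"])
```

```text
t 13.73 pos [ 0.4029 -0.2737  0.0139] head 102.98 q [-0.83  0.72  1.93  0.    0.5  -1.05] n 5 tilt 0.1 F [ 0.4 -0.1  0.2]
[-1, 0.0001, 0.0, -0.0372, np.float64(-0.0)]
[-1, 0.0001, 0.0, -0.0372, np.float64(-0.0)]
[-1, 0.0001, 0.0, -0.0372, np.float64(-0.0)]
[-1, 0.0001, 0.0, -0.0372, np.float64(-0.0)]
[-1, 0.0001, 0.0, -0.0372, np.float64(-0.0)]
0.017433092325865703
```

>>> servo_tool --rows '[1, 0, 0, 0, 0, 1, 0, 0, 0, 0, 1, 0, 0, 0, 0]' --newtons 20

```text
time: 13.98
position: [0.4028, -0.2736, 0.0137]
tool_rot: [0.623, 0.783, -0.0, 0.001]
ft_force: [-0.9, 0.2, 5.6]
grip_width: 0.0137
grip_force: 20.0
```

>>> servo_tool --rows '[1, 0, 0, -0.01, 0, 1, 0, 0, -0.03, 0, 1, 0, 0, -0.04, 0, 1, 0, 0, -0.03, 0, 1, 0, 0, -0.02, 0]'

```text
time: 14.4
position: [0.4031, -0.2738, 0.1462]
tool_rot: [0.623, 0.782, -0.0, 0.002]
ft_force: [-0.3, -0.9, -2.3]
grip_width: 0.0138
grip_force: 20.0
```

>>> servo_tool --rows '[1, 0, 0, -0.03, 0, 1, 0, 0, -0.02, 0, 1, 0, 0, 0, 0]'

```text
time: 14.65
position: [0.4043, -0.2751, 0.1974]
tool_rot: [0.623, 0.783, -0.001, 0.004]
ft_force: [0.4, 0.2, -0.7]
grip_width: 0.0139
grip_force: 20.0
```

```bash
cat >> h.py <<'E'
def gz(n=2,cams=("top","scene","wrist")):
    for k in cams:
        for i in range(n): look(k,["gauge","gauge_tip"])
E
python3 - <<'E'
from h import *
gz(); plan(.4026,-.2728,.2,103); print(pose()[0]["grip_width"])
E
```

```text
top gauge [([0.3921, -0.2225, 0.2221], 0.57)]
top gauge_tip [([0.3626, -0.1033, 0.2127], 0.49)]
top gauge [([0.3898, -0.2195, 0.2134], 0.77), ([0.3931, -0.0236, -0.0039], 0.49)]
top gauge_tip [([0.3582, -0.1005, 0.2097], 0.69)]
scene gauge [([0.3893, -0.2185, 0.2115], 0.41)]
scene gauge_tip []
scene gauge [([0.3904, -0.2207, 0.2155], 0.65)]
scene gauge_tip []
wrist gauge [([0.3868, -0.2197, 0.2105], 0.66)]
wrist gauge_tip []
wrist gauge [([0.392, -0.2182, 0.2139], 0.78)]
wrist gauge_tip []
t 15.55 pos [ 0.4025 -0.2733  0.193 ] head 102.98 q [-0.83  0.39  1.81  0.    0.95 -1.05] n 1 tilt 0.0 F [-0.5  0.1 -1.1]
[-1, 0.0005, 0.0002, -0.007, np.float64(-0.02)]
0.013729203999864206
```

>>> servo_tool --rows '[1, 0, 0, 0, 0, 1, 0, 0, 0, 0]' --newtons 6

```text
time: 15.72
position: [0.4026, -0.2733, 0.1931]
tool_rot: [0.623, 0.782, 0.0, 0.0]
ft_force: [-0.4, 1.2, -1.4]
grip_width: 0.014
grip_force: 6.0
```

Run:
```python
from h import *
gz(2,("top","scene"))
```

```text
top gauge [([0.39, -0.2183, 0.2132], 0.67)]
top gauge_tip [([0.3606, -0.1008, 0.2097], 0.78)]
top gauge [([0.3895, -0.2184, 0.2162], 0.6)]
top gauge_tip [([0.3611, -0.1016, 0.2076], 0.54)]
scene gauge [([0.3894, -0.2197, 0.213], 0.64)]
scene gauge_tip [([0.393, -0.2162, 0.2123], 0.69)]
scene gauge [([0.3879, -0.2197, 0.2155], 0.54)]
scene gauge_tip []
```

>>> servo_tool --rows '[1, 0, 0, 0, 0, 1, 0, 0, 0, 0]' --newtons 3

```text
time: 16.48
position: [0.4025, -0.2733, 0.193]
tool_rot: [0.623, 0.782, 0.0, -0.0]
ft_force: [-0.6, 0.1, -1.8]
grip_width: 0.0137
grip_force: 3.0
```

Run:
```python
from h import *
gz(2,("top","scene"))
```

```text
top gauge [([0.3935, -0.2264, 0.1836], 0.73)]
top gauge_tip [([0.6732, -0.3775, -0.0], 0.66), ([0.5322, -0.0339, 0.0916], 0.64)]
top gauge [([0.3998, -0.2588, 0.1531], 0.63), ([0.624, -0.4546, -0.0008], 0.56)]
top gauge_tip [([0.3891, -0.2288, 0.034], 0.51)]
scene gauge [([0.4002, -0.2569, 0.1571], 0.6)]
scene gauge_tip [([0.3955, -0.2284, 0.0385], 0.69)]
scene gauge [([0.4005, -0.2576, 0.155], 0.6)]
scene gauge_tip [([0.4012, -0.2727, 0.1991], 0.55), ([0.3929, -0.2266, 0.0373], 0.44)]
```

Run:
```python
from h import *
plan(.47,-.22,.193,90.5,n=4)
```

```text
t 17.08 pos [ 0.4025 -0.2733  0.1931] head 102.98 q [-0.83  0.39  1.81  0.    0.95 -1.05] n 4 tilt 0.0 F [-0.7 -1.  -2.1]
[-1, 0.0092, 0.0194, 0.0, np.float64(3.12)]
[-1, 0.0102, 0.0189, 0.0, np.float64(3.12)]
[-1, 0.0113, 0.0183, 0.0, np.float64(3.12)]
[-1, 0.0122, 0.0177, 0.0, np.float64(3.12)]
```

>>> servo_tool --rows '[1, 0, 0, -0.02, 0, 1, 0.009, 0.0195, 0, 3.1, 1, 0.01, 0.019, 0, 3.1, 1, 0.0115, 0.0185, 0, 3.1, 1, 0.012, 0.0175, 0, 3.2]' --newtons 15

```text
time: 17.5
position: [0.4708, -0.2198, 0.2132]
tool_rot: [0.705, 0.709, 0.0, 0.0]
ft_force: [-0.5, -0.1, -0.8]
grip_width: 0.014
grip_force: 15.0
```

>>> servo_tool --rows '[1, 0, 0, 0.02, 0, 1, 0, 0, 0, 0]'

```text
time: 17.67
position: [0.4695, -0.2186, 0.1909]
tool_rot: [0.703, 0.711, -0.0, -0.002]
ft_force: [-0.9, 1.2, -2.0]
grip_width: 0.0141
grip_force: 15.0
```

Run:
```python
from h import *
gz(3,("scene","top"));plan(.47,-.22,.193,90.5)
```

```text
scene gauge [([0.4681, -0.2041, 0.1541], 0.5)]
scene gauge_tip [([0.472, -0.171, 0.0339], 0.64)]
scene gauge [([0.4685, -0.206, 0.1567], 0.62)]
scene gauge_tip [([0.4714, -0.1759, 0.0388], 0.48)]
scene gauge [([0.4723, -0.207, 0.1554], 0.53), ([0.6086, -0.1823, 0.1764], 0.33)]
scene gauge_tip [([0.4719, -0.1763, 0.0375], 0.5), ([0.6082, -0.1844, 0.1773], 0.45)]
top gauge [([0.4694, -0.2046, 0.1538], 0.49)]
top gauge_tip [([0.4658, -0.1778, 0.0371], 0.44), ([0.4238, 0.1213, -0.0021], 0.37)]
top gauge [([0.4695, -0.2035, 0.1548], 0.48)]
top gauge_tip [([0.47, -0.1766, 0.0379], 0.58)]
top gauge [([0.4691, -0.207, 0.1561], 0.52), ([0.4254, 0.1204, -0.0039], 0.4)]
top gauge_tip [([0.4645, -0.173, 0.0375], 0.4)]
t 18.57 pos [ 0.4702 -0.2204  0.193 ] head 90.48 q [-0.65  0.43  1.73 -0.    0.99 -0.66] n 1 tilt 0.0 F [-0.1 -0.5 -1.1]
[-1, 0.0004, -0.0002, 0.0, np.float64(-0.02)]
```

>>> servo_tool --rows '[1, 0, 0, 0.035, 0, 1, -0.0265, 0, 0.014, 0, 1, -0.024, 0, 0.013, 0, 1, -0.02, 0, 0.015, 0, 1, -0.0155, 0, 0.015, 0]' --newtons 8

```text
time: 18.98
position: [0.4716, -0.3087, 0.1008]
tool_rot: [0.704, 0.71, -0.0, 0.001]
ft_force: [1.0, -0.4, -0.2]
grip_width: 0.0142
grip_force: 8.0
```

>>> servo_tool --rows '[1, -0.013, 0, 0.0155, 0, 1, 0, 0, 0, 0, 1, 0, 0, -0.03, 0, 1, 0, 0, 0, 0]'

```text
time: 19.32
position: [0.4726, -0.3204, 0.1187]
tool_rot: [0.704, 0.71, 0.0, 0.002]
ft_force: [1.6, -0.6, -0.2]
grip_width: 0.014
grip_force: 8.0
```

Run:
```python
from h import *
gz(3,("scene","top"));plan(.47,-.22,.193,90.5)
```

```text
scene gauge []
scene gauge_tip [([0.4746, -0.1794, 0.0336], 0.49)]
scene gauge [([0.531, -0.0412, 0.0946], 0.57), ([0.4715, -0.2774, 0.1022], 0.55)]
scene gauge_tip [([0.4728, -0.1775, 0.0298], 0.54)]
scene gauge [([0.4691, -0.2748, 0.1052], 0.56), ([0.6068, -0.1861, 0.1761], 0.15)]
scene gauge_tip [([0.4716, -0.1777, 0.0322], 0.64)]
top gauge [([0.4685, -0.2771, 0.1057], 0.43)]
top gauge_tip [([0.4663, -0.1793, 0.0293], 0.56)]
top gauge [([0.4691, -0.278, 0.1061], 0.6)]
top gauge_tip [([0.4669, -0.1802, 0.0311], 0.58)]
top gauge [([0.4713, -0.279, 0.1015], 0.58), ([0.5314, -0.034, 0.0865], 0.16)]
top gauge_tip [([0.4688, -0.1777, 0.0281], 0.47)]
t 20.22 pos [ 0.471  -0.3194  0.1155] head 90.47 q [-0.79  0.6   1.67  0.    0.87 -0.8 ] n 4 tilt 0.0 F [ 0.1 -0.3 -1.2]
[-1, 0.0249, -0.0001, -0.0194, np.float64(-0.01)]
[-1, 0.0249, -0.0001, -0.0194, np.float64(-0.01)]
[-1, 0.0249, -0.0, -0.0194, np.float64(-0.01)]
[-1, 0.0249, -0.0, -0.0194, np.float64(-0.01)]
```

>>> servo_tool --rows '[1, 0, 0, -0.02, 0, 1, 0, 0, -0.035, 0, 1, 0, 0, -0.04, 0, 1, 0, 0, -0.035, 0, 1, 0, 0, -0.03, 0]' --newtons 15

```text
time: 20.63
position: [0.4713, -0.3196, 0.2783]
tool_rot: [0.704, 0.71, -0.0, 0.001]
ft_force: [0.8, -0.6, -0.6]
grip_width: 0.0138
grip_force: 15.0
```

>>> servo_tool --rows '[1, -0.005, 0.025, 0, 0, 1, -0.005, 0.035, 0, 0, 1, -0.005, 0.035, 0, 0, 1, -0.005, 0.025, 0, 0, 1, 0, 0.015, 0, 0]'

```text
time: 21.05
position: [0.6088, -0.339, 0.2752]
tool_rot: [0.704, 0.71, 0.0, 0.001]
ft_force: [0.3, -0.4, -1.6]
grip_width: 0.0138
grip_force: 15.0
```

>>> servo_tool --rows '[1, 0, 0, 0, 0, 1, 0, 0, 0, 0]'

```text
time: 21.22
position: [0.6061, -0.3378, 0.2746]
tool_rot: [0.704, 0.71, -0.0, -0.001]
ft_force: [0.1, -0.0, -1.1]
grip_width: 0.0137
grip_force: 15.0
```

Run:
```python
from h import *
for k in ("scene","top","wrist"):
    for i in range(3): c,p,r=look(k,["gauge","gauge_tip","bore_mouth"],save="v_"+k)
plan(.607,-.34,.2725,90.5)
```

```text
scene gauge [([0.6052, -0.2949, 0.263], 0.47)]
scene gauge_tip [([0.6057, -0.1952, 0.188], 0.49)]
scene bore_mouth [([0.6064, -0.1842, 0.1753], 0.83)]
scene gauge [([0.6067, 0.3693, 0.3593], 0.68), ([0.6053, -0.2977, 0.2638], 0.55)]
scene gauge_tip [([0.6065, -0.1968, 0.1906], 0.47)]
scene bore_mouth [([0.6086, -0.1842, 0.173], 0.89)]
scene gauge [([0.6048, -0.2972, 0.2635], 0.42)]
scene gauge_tip [([0.6068, -0.1983, 0.191], 0.43)]
scene bore_mouth [([0.6073, -0.1841, 0.1779], 0.77)]
top gauge [([0.6053, -0.2961, 0.2611], 0.53)]
top gauge_tip [([0.6022, -0.1985, 0.1879], 0.73)]
top bore_mouth [([0.6046, -0.1819, 0.1767], 0.67)]
top gauge [([0.6051, -0.2978, 0.2612], 0.73)]
top gauge_tip [([0.6032, -0.2003, 0.1901], 0.72), ([0.6764, -0.3773, 0.0054], 0.54)]
top bore_mouth [([0.61, -0.1847, 0.1778], 0.59)]
top gauge [([0.6757, -0.3783, -0.0011], 0.72), ([0.6028, -0.2943, 0.2612], 0.65)]
top gauge_tip [([0.6022, -0.1962, 0.1881], 0.58)]
top bore_mouth []
wrist gauge [([0.6052, -0.2976, 0.2602], 0.69)]
wrist gauge_tip []
wrist bore_mouth [([0.523, -0.4791, 0.0031], 0.52), ([0.6054, -0.2996, 0.2645], 0.17)]
wrist gauge [([0.6055, -0.2993, 0.2606], 0.92)]
wrist gauge_tip [([0.6078, -0.1982, 0.1948], 0.82)]
wrist bore_mouth [([0.6085, -0.2937, 0.2618], 0.75)]
wrist gauge [([0.6057, -0.2969, 0.2623], 0.57)]
wrist gauge_tip [([0.604, -0.1983, 0.1916], 0.7)]
wrist bore_mouth []
t 23.02 pos [ 0.6062 -0.3383  0.2756] head 90.47 q [-0.67  0.58  1.18 -0.    1.38 -0.68] n 1 tilt 0.0 F [ 0.5 -0.5 -0.8]
[-1, -0.0017, 0.0008, 0.0031, np.float64(-0.03)]
```

>>> servo_tool --rows '[1, 0, 0.0015, 0.0035, 0, 1, 0.0125, 0, 0.0085, 0, 1, 0.0125, 0, 0.0085, 0, 1, 0, 0, 0, 0, 1, 0, 0, 0, 0]' --newtons 10

```text
time: 23.43
position: [0.6074, -0.3127, 0.2545]
tool_rot: [0.704, 0.71, -0.0, -0.001]
ft_force: [0.0, -0.7, -0.9]
grip_width: 0.0137
grip_force: 10.0
```

Run:
```python
from h import *
for k in ("scene","top","wrist"):
    for i in range(2): c,p,r=look(k,["gauge"],save="u_"+k)
plan(.607,-.34,.2725,90.5)
c=cv2.imread("pics/u_scene.png")[200:330,220:380]; w=cv2.imread("pics/u_wrist.png")[0:300,180:380]
a=cv2.resize(c,None,fx=3,fy=3,interpolation=cv2.INTER_CUBIC); b=cv2.resize(w,(260,390),interpolation=cv2.INTER_CUBIC)
cv2.imwrite("pics/u.png",np.hstack([a,b]))
```

```text
scene gauge [([0.4006, 0.3241, -0.0013], 0.27)]
scene gauge [([0.6057, -0.2712, 0.2421], 0.46)]
top gauge [([0.6087, -0.2732, 0.2431], 0.67)]
top gauge [([0.6056, -0.272, 0.2439], 0.74)]
wrist gauge [([0.6058, -0.2727, 0.2395], 0.58), ([0.6095, -0.1834, 0.1745], 0.55)]
wrist gauge [([0.6064, -0.2734, 0.2416], 0.87)]
t 24.03 pos [ 0.6075 -0.3134  0.2551] head 90.47 q [-0.64  0.58  1.24 -0.    1.33 -0.65] n 1 tilt 0.01 F [-0.2 -0.6 -1. ]
[-1, -0.0266, -0.0007, -0.0174, np.float64(-0.03)]
```

View pics/u.png

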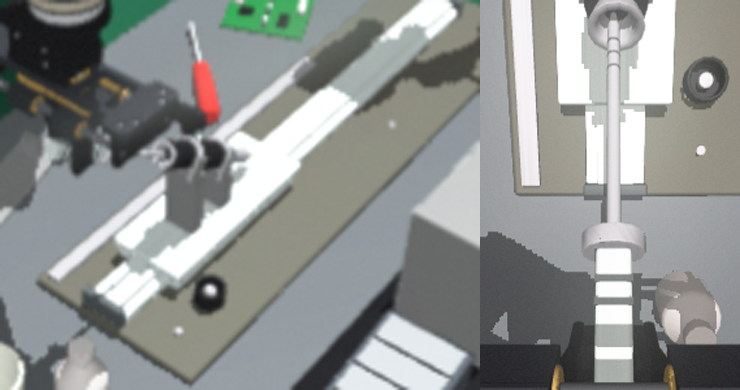

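The wrist crop shows the tip inside the mouth cone, at about (612,25) against the mouth centre at (616,22). Pushing on down the bore.

>>> servo_tool --rows '[1, 0.0123, 0.001, 0.0088, 0, 1, 0.0123, 0, 0.0088, 0, 1, 0.0123, 0, 0.0088, 0, 1, 0, 0, 0, 0]'

```text
time: 24.37
position: [0.6066, -0.272, 0.2259]
tool_rot: [0.703, 0.711, 0.0, -0.004]
ft_force: [-0.5, -0.1, -2.4]
grip_width: 0.0143
grip_force: 10.0
```

>>> servo_tool --rows '[1, 0.0123, 0, 0.0087, 0, 1, 0.0123, 0, 0.0087, 0, 1, 0.0123, 0, 0.0087, 0, 1, 0, 0, 0, 0]'

```text
time: 24.7
position: [0.6062, -0.2354, 0.2]
tool_rot: [0.703, 0.711, -0.0, -0.003]
ft_force: [-0.8, -0.4, -1.5]
grip_width: 0.0139
grip_force: 10.0
```

Run:
```python
from h import *
for k in ("scene","top","wrist"):
    for i in range(2): c,p,r=look(k,["gauge","bore_mouth"])
plan(.607,-.34,.2725,90.5)
```

```text
scene gauge [([0.6077, -0.1927, 0.1872], 0.63)]
scene bore_mouth [([0.6078, -0.1843, 0.1758], 0.62)]
scene gauge [([0.6094, -0.1973, 0.19], 0.4)]
scene bore_mouth [([0.6082, -0.1859, 0.1756], 0.64)]
top gauge []
top bore_mouth [([0.6077, -0.1832, 0.1769], 0.67)]
top gauge [([0.5323, -0.0343, 0.0934], 0.33)]
top bore_mouth [([0.6109, -0.1844, 0.1766], 0.7)]
wrist gauge [([0.6083, -0.2009, 0.1877], 0.63)]
wrist bore_mouth [([0.6055, -0.1798, 0.1732], 0.66)]
wrist gauge [([0.6098, -0.2004, 0.1886], 0.76)]
wrist bore_mouth [([0.6094, -0.184, 0.174], 0.66)]
t 25.6 pos [ 0.6078 -0.2394  0.2025] head 90.47 q [-0.55  0.59  1.38  0.    1.18 -0.55] n 4 tilt 0.01 F [ 0.3  1.2 -0.9]
[-1, -0.0251, -0.0004, -0.0175, np.float64(-0.01)]
[-1, -0.0251, -0.0004, -0.0175, np.float64(-0.01)]
[-1, -0.0251, -0.0004, -0.0175, np.float64(-0.01)]
[-1, -0.0251, -0.0004, -0.0175, np.float64(-0.01)]
```

>>> servo_tool --rows '[1, 0.0041, 0, 0.0029, 0, 1, 0.0041, 0, 0.0029, 0, 1, 0.0041, 0, 0.0029, 0, 1, 0, 0, 0, 0]'

```text
time: 25.93
position: [0.6071, -0.2255, 0.1928]
tool_rot: [0.704, 0.71, -0.0, -0.001]
ft_force: [-1.0, -0.1, -1.7]
grip_width: 0.0139
grip_force: 10.0
```

>>> servo_tool --rows '[1, 0.0025, 0, 0.0017, 0, 1, 0.0016, 0, 0.0012, 0, 1, 0, 0, 0, 0]'

```text
time: 26.18
position: [0.608, -0.2241, 0.1915]
tool_rot: [0.704, 0.71, -0.001, 0.001]
ft_force: [-1.5, -2.6, -0.0]
grip_width: 0.0139
grip_force: 10.0
```

>>> servo_tool --rows '[1, 0.0016, 0, 0.0012, 0, 1, 0.0016, 0, 0.0012, 0, 1, 0, 0, 0, 0]'

```text
time: 26.43
position: [0.6082, -0.2238, 0.1905]
tool_rot: [0.704, 0.71, -0.002, 0.004]
ft_force: [-2.8, -8.5, 4.3]
grip_width: 0.0141
grip_force: 10.0
```

Run:
```python
from h import *
for k in ("scene","wrist"):
    for i in range(2): c,p,r=look(k,["gauge","bore_mouth"])
plan(.608,-.2238,.1905,90.5)
cv2.imwrite("pics/s.png",cv2.resize(c["pixels"][100:300,180:400,::-1],None,fx=3,fy=3,interpolation=cv2.INTER_CUBIC))
```

```text
scene gauge [([0.6088, -0.1841, 0.1804], 0.63)]
scene bore_mouth [([0.6063, -0.1839, 0.1743], 0.64)]
scene gauge [([0.6085, -0.1819, 0.179], 0.62), ([0.6717, -0.3782, -0.0028], 0.2)]
scene bore_mouth [([0.6091, -0.1831, 0.1766], 0.58)]
wrist gauge [([0.6076, -0.1826, 0.1762], 0.87)]
wrist bore_mouth [([0.6107, -0.1826, 0.1726], 0.84), ([0.6092, -0.2161, 0.2005], 0.72)]
wrist gauge [([0.6079, -0.1835, 0.1795], 0.78)]
wrist bore_mouth [([0.6076, -0.181, 0.1742], 0.88)]
t 27.03 pos [ 0.6081 -0.2239  0.1905] head 90.48 q [-0.52  0.59  1.41 -0.01  1.14 -0.53] n 1 tilt 0.45 F [-3.4 -7.7  3.6]
[-1, 0.0001, -0.0001, -0.0, np.float64(-0.02)]
```

View pics/s.png

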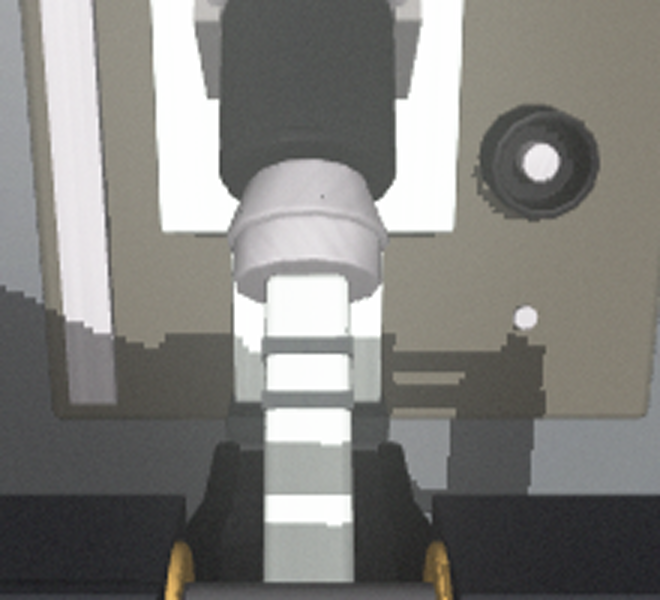

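The collar sits flat on the rim, at about (310,235) in the crop. Drawing it straight out.

>>> servo_tool --rows '[1, -0.0041, 0, -0.0029, 0, 1, -0.0164, 0, -0.0115, 0, 1, -0.0246, 0, -0.0172, 0, 1, -0.0246, 0, -0.0172, 0, 1, -0.0246, 0, -0.0172, 0]' --newtons 12

```text
time: 27.45
position: [0.6085, -0.3138, 0.2547]
tool_rot: [0.704, 0.71, 0.001, -0.001]
ft_force: [0.9, 0.4, -1.6]
grip_width: 0.0138
grip_force: 12.0
```

>>> servo_tool --rows '[1, -0.0246, 0, -0.0172, 0, 1, -0.0205, 0, -0.0143, 0, 1, 0, 0, -0.01, 0, 1, 0, 0, 0, 0]'

```text
time: 27.78
position: [0.6097, -0.3604, 0.2983]
tool_rot: [0.705, 0.709, 0.001, 0.002]
ft_force: [-0.5, -1.0, -1.2]
grip_width: 0.0141
grip_force: 12.0
```

Run:
```python
from h import *
gz(2)
plan(.3993,-.2589,.22,103)
```

```text
top gauge [([0.6078, -0.3204, 0.2858], 0.77)]
top gauge_tip [([0.6066, -0.2194, 0.213], 0.75)]
top gauge [([0.6074, -0.3141, 0.2842], 0.62)]
top gauge_tip [([0.6066, -0.2148, 0.2134], 0.7)]
scene gauge []
scene gauge_tip []
scene gauge [([0.6102, -0.3178, 0.2848], 0.56)]
scene gauge_tip [([0.6118, -0.2178, 0.212], 0.4)]
wrist gauge [([0.6081, -0.3196, 0.281], 0.75)]
wrist gauge_tip [([0.6094, -0.2209, 0.2136], 0.91), ([0.6824, -0.1871, 0.0084], 0.25)]
wrist gauge [([0.6064, -0.3166, 0.2819], 0.58)]
wrist gauge_tip [([0.6077, -0.2184, 0.2171], 0.82)]
t 28.68 pos [ 0.6089 -0.3593  0.2961] head 90.47 q [-0.69  0.58  1.11  0.    1.44 -0.7 ] n 7 tilt 0.0 F [ 0.5 -1.6 -1.3]
[-1, 0.0146, -0.0298, 0.0109, np.float64(-1.79)]
[-1, 0.0155, -0.0293, 0.0109, np.float64(-1.79)]
[-1, 0.0164, -0.0289, 0.0109, np.float64(-1.79)]
[-1, 0.0173, -0.0283, 0.0109, np.float64(-1.79)]
[-1, 0.0182, -0.0278, 0.0109, np.float64(-1.79)]
[-1, 0.019, -0.0272, 0.0109, np.float64(-1.79)]
[-1, 0.0199, -0.0266, 0.0109, np.float64(-1.79)]
```

>>> servo_tool --rows '[1, 0.0145, -0.03, 0.005, -1.8, 1, 0.0155, -0.0295, 0.011, -1.8, 1, 0.0165, -0.029, 0.011, -1.8, 1, 0.0175, -0.0285, 0.011, -1.8, 1, 0.018, -0.028, 0.011, -1.8]'

```text
time: 29.1
position: [0.457, -0.2869, 0.2469]
tool_rot: [0.646, 0.764, -0.0, 0.0]
ft_force: [-0.1, -0.6, -1.1]
grip_width: 0.0139
grip_force: 12.0
```

>>> servo_tool --rows '[1, 0.019, -0.027, 0.011, -1.8, 1, 0.02, -0.0265, 0.011, -1.8, 1, 0, 0, 0, 0, 1, 0, 0, 0, 0]'

```text
time: 29.43
position: [0.3964, -0.2571, 0.2245]
tool_rot: [0.622, 0.783, 0.0, -0.002]
ft_force: [0.8, 0.1, 0.4]
grip_width: 0.0141
grip_force: 12.0
```

Run:
```python
from h import *
gz(2,("top","wrist"))
plan(.3993,-.2589,.116,103)
```

```text
top gauge [([0.3874, -0.2145, 0.2164], 0.63)]
top gauge_tip [([0.3615, -0.1214, 0.1393], 0.66)]
top gauge [([0.3896, -0.2208, 0.2127], 0.47)]
top gauge_tip [([0.366, -0.1262, 0.1388], 0.76)]
wrist gauge [([0.3913, -0.2186, 0.2158], 0.6)]
wrist gauge_tip [([0.3679, -0.1264, 0.1448], 0.91), ([0.3929, -0.2193, -0.0016], 0.68)]
wrist gauge [([0.3886, -0.2188, 0.2127], 0.85)]
wrist gauge_tip [([0.3698, -0.1231, 0.1429], 0.8)]
t 30.03 pos [ 0.3988 -0.259   0.225 ] head 103.09 q [-0.81  0.32  1.79  0.    1.02 -1.04] n 3 tilt 0.0 F [-0.3  0.7 -1.1]
[-1, 0.0, 0.0002, 0.0363, np.float64(0.03)]
[-1, 0.0, 0.0002, 0.0363, np.float64(0.03)]
[-1, 0.0, 0.0002, 0.0363, np.float64(0.03)]
```

>>> servo_tool --rows '[1, 0, 0, 0.03, 0, 1, 0, 0, 0.04, 0, 1, 0, 0, 0.035, 0, 1, 0, 0, 0.02, 0, 1, 0, 0, 0.02, 0]' --newtons 8

```text
time: 30.45
position: [0.3982, -0.2585, 0.0784]
tool_rot: [0.622, 0.783, 0.0, -0.001]
ft_force: [-0.6, 0.2, 0.3]
grip_width: 0.0142
grip_force: 8.0
```

>>> servo_tool --rows '[1, 0, 0, 0.02, 0, 1, 0, 0, 0.018, 0, 1, 0, 0, 0.015, 0, 1, 0, 0, 0.008, 0, 1, 0, 0, 0.004, 0]'

```text
time: 30.87
position: [0.3986, -0.259, 0.0145]
tool_rot: [0.622, 0.783, 0.0, -0.001]
ft_force: [-1.2, 0.4, 11.5]
grip_width: 0.0139
grip_force: 8.0
```

>>> servo_tool --rows '[1, 0, 0, 0.001, 0, 1, 0, 0, 0, 0, 1, 0, 0, 0, 0]'

```text
time: 31.12
position: [0.3987, -0.2591, 0.0146]
tool_rot: [0.622, 0.783, -0.0, 0.0]
ft_force: [-1.0, -0.2, 0.8]
grip_width: 0.0142
grip_force: 8.0
```

Run:
```python
from h import *
gz(2)
plan(.3993,-.2589,.0137,103)
```

```text
top gauge []
top gauge_tip []
top gauge []
top gauge_tip []
scene gauge [([0.3867, -0.2115, 0.0335], 0.53)]
scene gauge_tip [([0.3645, -0.0908, 0.0364], 0.5)]
scene gauge [([0.3886, -0.2088, 0.036], 0.57)]
scene gauge_tip [([0.3637, -0.0912, 0.0316], 0.46)]
wrist gauge [([0.3866, -0.2083, 0.0331], 0.95)]
wrist gauge_tip []
wrist gauge []
wrist gauge_tip []
t 32.02 pos [ 0.3988 -0.2591  0.0143] head 103.08 q [-0.81  0.71  1.95  0.    0.48 -1.04] n 1 tilt 0.03 F [-0.1  0.1  5.2]
[-1, 0.0001, 0.0006, 0.0006, np.float64(0.08)]
```

>>> servo_tool --rows '[1, 0, 0, 0.0006, 0, 1, 0, 0, 0, 0, 1, 0, 0, 0, 0]' --newtons 8

```text
time: 32.27
position: [0.3988, -0.2591, 0.014]
tool_rot: [0.622, 0.783, -0.0, 0.0]
ft_force: [-1.4, 0.9, 8.2]
grip_width: 0.0142
grip_force: 8.0
```

>>> servo_tool --rows '[1, 0, 0, 0, 0, 1, 0, 0, 0, 0, 1, 0, 0, -0.01, 0, 1, 0, 0, -0.02, 0, 1, 0, 0, -0.035, 0]' --newtons 30

```text
time: 32.68
position: [0.3974, -0.2577, 0.0771]
tool_rot: [0.622, 0.783, 0.0, -0.003]
ft_force: [0.3, -0.1, -1.8]
grip_width: 0.0136
grip_force: 30.0
```

>>> servo_tool --rows '[1, 0, 0, -0.04, 0, 1, 0, 0, -0.04, 0, 1, 0, 0, -0.04, 0, 1, 0, 0, -0.035, 0, 1, 0, 0, -0.025, 0]'

```text
time: 33.1
position: [0.3994, -0.2595, 0.2623]
tool_rot: [0.622, 0.783, -0.0, 0.003]
ft_force: [1.1, -1.1, -1.4]
grip_width: 0.0134
grip_force: 30.0
```

Run:
```python
from h import *
gz(3,("top","wrist"))
plan(.5736,.2,.191,80,n=16)
```

```text
top gauge [([0.3877, -0.2106, 0.2837], 0.69), ([0.4003, -0.2572, 0.2838], 0.35)]
top gauge_tip [([0.3596, -0.089, 0.2763], 0.81), ([0.6055, -0.0153, 0.0012], 0.27)]
top gauge [([0.3872, -0.2065, 0.2811], 0.79)]
top gauge_tip [([0.3559, -0.0927, 0.2769], 0.71)]
top gauge [([0.3858, -0.2094, 0.2791], 0.62), ([0.6023, 0.3679, 0.3595], 0.62)]
top gauge_tip [([0.3565, -0.0901, 0.2743], 0.58)]
wrist gauge [([0.3852, -0.2098, 0.2749], 0.91)]
wrist gauge_tip [([0.6797, -0.1868, 0.0062], 0.69)]
wrist gauge [([0.3848, -0.2078, 0.2741], 0.89)]
wrist gauge_tip []
wrist gauge [([0.3897, -0.2118, 0.2755], 0.68)]
wrist gauge_tip []
t 34.0 pos [ 0.3986 -0.259   0.2584] head 103.08 q [-0.81  0.28  1.75 -0.    1.11 -1.04] n 16 tilt 0.0 F [ 0.1  1.  -1.1]
[-1, 0.0255, 0.0171, 0.0042, np.float64(1.44)]
[-1, 0.0259, 0.0165, 0.0042, np.float64(1.44)]
[-1, 0.0263, 0.0158, 0.0042, np.float64(1.44)]
[-1, 0.0267, 0.0152, 0.0042, np.float64(1.44)]
[-1, 0.0271, 0.0145, 0.0042, np.float64(1.44)]
[-1, 0.0274, 0.0138, 0.0042, np.float64(1.44)]
[-1, 0.0278, 0.0131, 0.0042, np.float64(1.44)]
[-1, 0.0281, 0.0124, 0.0042, np.float64(1.44)]
[-1, 0.0284, 0.0117, 0.0042, np.float64(1.44)]
[-1, 0.0287, 0.011, 0.0042, np.float64(1.44)]
[-1, 0.0289, 0.0103, 0.0042, np.float64(1.44)]
[-1, 0.0292, 0.0095, 0.0042, np.float64(1.44)]
[-1, 0.0294, 0.0088, 0.0042, np.float64(1.44)]
[-1, 0.0296, 0.008, 0.0042, np.float64(1.44)]
[-1, 0.0298, 0.0073, 0.0042, np.float64(1.44)]
[-1, 0.03, 0.0065, 0.0042, np.float64(1.44)]
```

>>> servo_tool --rows '[1, 0.0255, 0.017, 0.004, 1.45, 1, 0.026, 0.0165, 0.004, 1.45, 1, 0.0265, 0.016, 0.004, 1.45, 1, 0.0265, 0.015, 0.004, 1.45, 1, 0.027, 0.0145, 0.004, 1.45]'

```text
time: 34.42
position: [0.4535, -0.1143, 0.2384]
tool_rot: [0.671, 0.742, 0.0, 0.0]
ft_force: [0.1, -1.0, -1.9]
grip_width: 0.0131
grip_force: 30.0
```

>>> servo_tool --rows '[1, 0.0275, 0.014, 0.004, 1.45, 1, 0.028, 0.013, 0.004, 1.45, 1, 0.028, 0.0125, 0.004, 1.45, 1, 0.0285, 0.0115, 0.004, 1.45, 1, 0.0285, 0.011, 0.004, 1.45]'

```text
time: 34.83
position: [0.5083, 0.0297, 0.2184]
tool_rot: [0.716, 0.698, 0.0, 0.0]
ft_force: [-0.5, -1.0, -1.0]
grip_width: 0.0136
grip_force: 30.0
```

>>> servo_tool --rows '[1, 0.029, 0.01, 0.005, 1.45, 1, 0.029, 0.0095, 0.005, 1.45, 1, 0.0295, 0.009, 0.005, 1.45, 1, 0.02, 0.006, 0.005, 1.45, 1, 0.015, 0.003, 0.005, 1.45]'

```text
time: 35.25
position: [0.5546, 0.1501, 0.1932]
tool_rot: [0.758, 0.652, 0.001, 0.0]
ft_force: [0.1, -0.1, -1.6]
grip_width: 0.0138
grip_force: 30.0
```

>>> servo_tool --rows '[1, 0.005, 0, 0.002, 0, 1, 0, 0, 0, 0, 1, 0, 0, 0, 0]'

```text
time: 35.5
position: [0.5538, 0.1524, 0.1913]
tool_rot: [0.758, 0.652, -0.001, -0.0]
ft_force: [0.2, 0.0, -1.2]
grip_width: 0.0133
grip_force: 30.0
```

Run:
```python
from h import *
for k in ("scene","wrist","top"):
    for i in range(3): look(k,["gauge","gauge_tip","objective"],save="f_"+k)
plan(.5736,.2,.191,80)
```

```text
scene gauge [([0.5615, 0.2003, 0.211], 0.53), ([0.5309, -0.0368, 0.0935], 0.35)]
scene gauge_tip []
scene objective [([0.6022, 0.3699, 0.3597], 0.77), ([0.5572, 0.1559, 0.2084], 0.3)]
scene gauge [([0.5647, 0.2006, 0.2109], 0.38)]
scene gauge_tip [([0.3894, -0.2185, -0.0025], 0.72)]
scene objective [([0.6031, 0.3708, 0.3583], 0.57)]
scene gauge [([0.5631, 0.2027, 0.2106], 0.54)]
scene gauge_tip []
scene objective [([0.6033, 0.368, 0.3611], 0.93)]
wrist gauge [([0.5619, 0.2011, 0.2113], 0.69)]
wrist gauge_tip []
wrist objective []
wrist gauge [([0.5652, 0.201, 0.2076], 0.8)]
wrist gauge_tip []
wrist objective []
wrist gauge [([0.563, 0.2032, 0.2087], 0.94)]
wrist gauge_tip [([0.5545, 0.1583, 0.2077], 0.37)]
wrist objective []
top gauge []
top gauge_tip []
top objective [([0.6043, 0.3666, 0.3606], 0.86)]
top gauge []
top gauge_tip [([0.6279, -0.4549, -0.0037], 0.34)]
top objective [([0.6005, 0.3673, 0.3631], 0.7), ([0.4226, 0.1265, -0.0006], 0.66)]
top gauge []
top gauge_tip []
top objective [([0.6028, 0.3683, 0.3603], 0.88)]
t 37.3 pos [0.5544 0.1528 0.1915] head 81.32 q [ 0.07  0.5   1.59 -0.    1.05  0.23] n 2 tilt 0.0 F [ 0.1  0.  -1. ]
[-1, 0.0248, 0.0059, 0.0002, np.float64(0.66)]
[-1, 0.0248, 0.0056, 0.0002, np.float64(0.66)]
```

>>> servo_tool --rows '[1, 0.02, 0.006, 0, 0, 1, 0.017, 0.005, 0, 0, 1, 0.01, 0.003, 0, 0, 1, 0.004, 0.0015, 0.0005, 0, 1, 0, 0, 0, 0]'

```text
time: 37.72
position: [0.5775, 0.2015, 0.1907]
tool_rot: [0.758, 0.652, -0.0, 0.0]
ft_force: [-0.6, 0.1, -2.2]
grip_width: 0.0135
grip_force: 30.0
```

Run:
```python
from h import *
for i in range(3):
  for k in ("scene","wrist"):
    o,p,r=pose(); c=robot.camera(k)
    a=robot.outline_of(c,"gauge")
    for q in a[:1]:
        ys,xs=np.nonzero(q["region"]); print(k,q["score"],len(xs),"x",xs.min(),xs.max(),"y",ys.min(),ys.max(),"toprow x",xs[ys==ys.min()].mean(), "rightmost y",ys[xs==xs.max()].mean())
cv2.imwrite("pics/fw.png",c["pixels"][:,:,::-1])
M=r.as_matrix()
for dz in (-.009,0): print(proj(c,p,r,p+M[:,0]*.17-M[:,2]*.019+[0,0,dz]).round(1))
cs=robot.camera("scene"); P=lambda X:cv2.projectPoints(np.array([X]),cs["rvec"],cs["tvec"],cs["intrinsics"],cs["dist"])[0].ravel().round(1)
print("scene",P([.6031,.3686,.21]),P([.6031,.3686,.201]),P(p+M[:,0]*.05-M[:,2]*.019))
plan(.5736,.2,.191,80)
s=cs["pixels"][90:230,300:440,::-1]; w=c["pixels"][0:240,160:400,::-1]
cv2.imwrite("pics/f.png",np.hstack([cv2.resize(s,(390,390),interpolation=cv2.INTER_CUBIC),cv2.resize(w,(390,390),interpolation=cv2.INTER_CUBIC)]))
```

```text
scene 0.63 29 x 328 334 y 186 191 toprow x 332.0 rightmost y 187.0
wrist 0.76 8316 x 252 313 y 0 357 toprow x 283.0 rightmost y 186.5
scene 0.53 50 x 327 344 y 183 191 toprow x 343.0 rightmost y 184.0
wrist 0.8 8291 x 253 313 y 0 357 toprow x 282.0 rightmost y 182.5
scene 0.48 54 x 327 345 y 182 192 toprow x 344.0 rightmost y 183.5
wrist 0.68 7858 x 253 312 y 0 356 toprow x 282.5 rightmost y 184.0
[[ 285.  -154.5]]
[[ 285.2 -174.2]]
scene [364.3 170.2] [363.9 172.2] [343.8 181.2]
t 38.37 pos [0.5774 0.2008 0.191 ] head 81.32 q [ 0.15  0.55  1.5  -0.    1.1   0.3 ] n 1 tilt 0.0 F [ 0.3  0.  -0.3]
[-1, -0.0013, -0.0037, -0.0, np.float64(1.32)]
```

View pics/f.png

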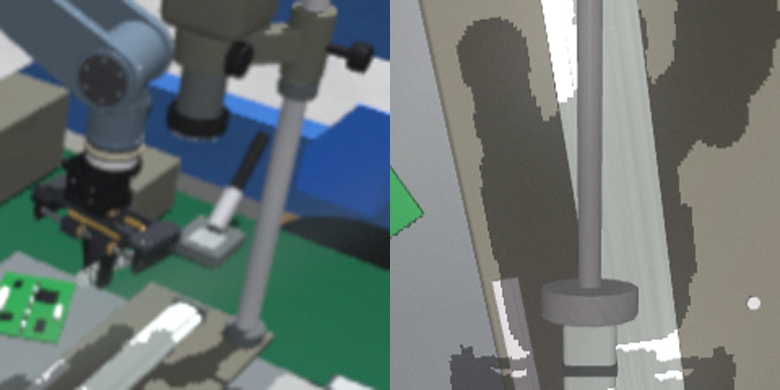

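The scene crop shows the hand beside the microscope with the shank hidden behind it. The wrist crop shows the shank straight ahead under the lens, collar at about (590,300). Refining the tip estimate by averaging.

Run:
```python
from h import *
A=[];B=[]
for i in range(8):
    o,p,r=pose(); c=robot.camera("wrist")
    for q in robot.place_of(c,"gauge")[:1]:
        v=r.inv().apply(np.array(q["at"])-p)
        if abs(v[1])<.01: A.append(v)
for k in ("scene","top"):
  for i in range(4):
    for q in robot.place_of(robot.camera(k),"objective")[:1]: B.append(q["at"])
A=np.array(A);B=np.array(B);print(np.median(A,0),A.std(0),np.median(B,0))
M=r.as_matrix(); t=p+M@np.array([np.median(A,0)[0]+.12,-.0005,-.019]); f=np.median(B,0)-[0,0,.15]
print("tip",t,"focus",f,"tool shift",M.T@(f-t),o["time"])
```

```text
[ 0.05025359  0.00107023 -0.01845002] [0.00132723 0.00131863 0.00157244] [0.60265 0.36715 0.3588 ]
tip [0.60258105 0.36928477 0.20994912] focus [0.60265 0.36715 0.2088 ] tool shift [-0.00209998  0.00039006  0.0011491 ] 39.0667
```

>>> servo_tool --rows '[1, -0.001, 0, 0, 0, 1, 0, 0, 0, 0, 1, 0, 0, 0, 0, 1, 0, 0, 0, 0, 1, 0, 0, 0, 0]'

```text
time: 40.38
position: [0.5772, 0.1999, 0.1909]
tool_rot: [0.759, 0.652, -0.0, 0.0]
ft_force: [-0.4, 0.1, -0.9]
grip_width: 0.0133
grip_force: 30.0
```

Run:
```python
from h import *
look("top",["bore_mouth"])
print(np.round(pose()[0]["joint_velocities"],3),pose()[1],pose()[0]["grip_force"])
print(robot.hand_in())
```

```text
top bore_mouth [([0.606, -0.1848, 0.1743], 0.79), ([0.3995, 0.3242, -0.0003], 0.65)]
[ 0.003 -0.001  0.002 -0.001  0.    -0.002] [0.57725312 0.19990748 0.19095481] 29.999902294948697
the job is handed in; nothing more can be done
None
```

Handed in at about 40 s: the clamp is at its stop, the gauge was pushed in until its collar met the rim and drawn right out, and it is now held level and still. The tip is about 15 cm under the objective; both levelness and tip position (within about 2 mm) come from measurement, since the tip was hidden from the cameras at the end.

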